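Honey for the tea tray from behind the mills

ROBOT

A 6-joint arm with a two-finger parallel gripper is mounted at the origin on the work surface; the furniture and walls round the work are solid. World frame = base frame: x ahead of the robot, y to its left, z up, the work surface at z = 0. Lengths are in mm, angles in rad, forces in N, time in s.
With the tool pointing down it reaches from about 300 to 775 mm from the base axis. Payload 14.6 kg.
Tool frame: the origin (TCP) lies midway between the tips of the shut fingers; the grasp point (between the pads) lies 19 mm behind it; z points along the fingers, y is the line along which they close (so a half turn about z gives the same grasp; the last joint's range is limited). The gripper opens to 85 mm and grips with 20 to 120 N. Pads are 22 mm wide; open, the fingers measure 114 mm over their backs; the gripper's body (76 mm by 85 mm) begins 54 mm behind the grasp point. The pads swing forward as they close: fully open they stand 13 mm farther back than shut.
Start: joints at [-1.282, 0.3, 1.521, -0, 1.321, -0.067], TCP at [191.58, -515.545, 231.281] pointing down, gripper open.
Joint ranges: [-3.03, 3.03], [-0.79, 2.21], [0.23, 2.52], [-1.04, 4.18], [0, 3.07], [-2.55, 2.55]. Speed limits (rad/s): [2.22, 2.22, 2.57, 3.14, 3.14, 3.14].

INTERFACE

Orientations are given as a rotation vector (axis times angle).
In Python, from station import sense, read_camera, camera_params, finish_job, look_for, cut_out, mark_of gives the robot as it stands.
- The arm moves only by the tool move_arm, never from a script. Its argument "moves" is text: rows parted by semicolons, each of 4 numbers parted by spaces: the shift along the tool's x, y, z in mm, then the turn about the tool's z in degrees. In form: dx dy dz yaw; .... A call has 1 to 12 rows; each row shifts and turns the commanded pose from where the row before left it, along the tool's axes as they then stand; what a row does not reach is not made up. A row lasts 1/12 s, in which the tool goes at most 41.7 mm and 7.16 degrees, less where a joint would pass 70% of its speed; a pose out of reach is approached as far as the arm can. A call is refused whole if a number of a shift passes 41.7 or a number of a turn 7.16, either way. A call with a gripper value outside its range is refused whole. "jaw" is the closure, from 0 (fully open) to 1 (shut), set as the call begins (left out, the last holds). The fingers move at their own pace and stop on an object; "newtons" is the grip in N (left out, the last holds). Time passes only in rows, so rows that do not move let the fingers close. It gives the time, the measured TCP pose, the force, the opening and the grip force at its end, in the units of the state.
- sense(): the state, without advancing time (a new reading comes with each control period).
- read_camera(name): name is "side" or "top"; returns the picture (480x640x3 uint8, red, green, blue); there is no depth.
- camera_params(name): a dict with "fovy" (degrees; the focal length in pixels is half the picture's height over the tangent of half this angle, whatever the lens; pixels are square), "cx", "cy" (the principal point, pixels), "eye" and "rotation" of the camera in the world. Camera axes: x right, y up, looking along -z (the intrinsics and any distortion apply to the point x, -y, -z); pixel columns grow to the right and rows downward; lengths in mm; the calibration is good to about 2 mm. A picture is of the moment at which its call begins. camera_params takes no time and is no camera call.
- finish_job(): hands the job in; it is judged then, once.
Trained networks look in the newest picture that a camera, given by its name, has taken for a name from the list of things; names that differ only in an ending like _2 or _b are one class to them, and where a whole thing is asked for, a point or a joint stands for the part that bears it (a point fixed in the world has none). Each returns a list of dicts, best first, with "score" (0 to 1); they miss things now and then, are a little off and sometimes report something else, mostly with a low value. They report only what shows in the picture. A call takes as long as a camera call.
- look_for(name, camera): "uv" ([column, row] in pixels, amid what is visible of it).
- cut_out(name, camera): "region" (480x640 bool, what is visible of it) and "uv" ([column, row] in pixels, amid what is visible of it).
- mark_of(name, camera): "uv" ([column, row] in pixels: a listed point, or the origin of a listed thing).
The state is a dict: "clock": time; "joint_pos": joint angles; "qvel": joint speeds; "tau": joint torques, N m; "tool_pos": TCP position; "tcp_rot": TCP orientation; "contact_force": force on the tool from outside, world axes, zero at the start; "ft_torque": the same for the moment, N m; "gripper_width": finger opening in mm; "gripper_force": force on a finger pad.
Only numpy, scipy, OpenCV 4.12 (cv2) and the standard library are available. Lean on these libraries where they do the work, as an engineer would, in place of code of your own. Each camera call takes 0.05 s, during which the arm holds its last target. There are 200 camera calls.

TASK

Bring the honey jar to the round tray with the glass and the lemon. In the wooden caddy it is hemmed in by the two tall mills, so first stand both mills aside, upright on the bare worktop, then lift the jar out and set it upright inside the tray in the free space, touching neither the glass nor the lemon. Then put each mill back into the compartment it came from; set things down rather than dropping them, and leave everything else where it stands.

Things in the scene. Friction and masses are not known exactly. Their poses are not given: they have to be found in the camera images.
- caddy: square condiment caddy of pale wood, open on top, 152 x 152 mm, 45 mm high, fixed; origin at the centre of its underside, z up, x and y along its sides. Four 68 x 68 mm compartments, centres 36 mm either way of the origin along x and y, floor 6 mm up; walls 6 mm thick, dividers 4 mm thick, 37 mm high. At the start the mills fill one diagonal, honey jar and slim jar the other
- tray: round tray of brown wood with two dark wire handles, 240 mm over the rim, inside 226 mm across, rim 13 mm high, fixed to the worktop; origin at the centre of its underside, z up; its floor is 5 mm above the worktop. Glass and lemon stand side by side on one half of it
- pepper_mill: black pepper mill, 62 mm diameter, 252 mm tall, about 0.26 kg; stands upright in the caddy, diagonally across from the other mill; origin at the centre of its underside, z up. Grip it by the head, its top 50 mm: a plain upright cylinder to the fingers, fixed, any way round. Keep the fingertips on the head: the stem below is 1 mm wider
- salt_mill: cream salt mill, 60 mm diameter, 244 mm tall, about 0.25 kg; stands upright in the caddy, diagonally across from the other mill; origin at the centre of its underside, z up. Grip it by the head, its top 50 mm: a plain upright cylinder to the fingers, fixed, any way round. Keep the fingertips on the head: the stem below is 1 mm wider
- honey_jar: short honey jar with a round red lid, 86 mm tall, about 0.36 kg; origin at the centre of its underside, z up. Lid 56 mm diameter, top 11 mm of the jar; below it the body is at most 56 mm across along its x and 62 mm along its y (widest 56 mm up). In the caddy it has a mill on two adjoining sides
- spice_jar: slim spice jar with a green lid, 46 mm diameter, 106 mm tall, in the caddy diagonally across from the honey jar; origin at the centre of its underside. Stays where it is
- glass: clear drinking glass standing on the tray, 81 mm diameter, 92 mm tall; origin at the centre of its underside. Stays where it is
- lemon: yellow lemon on the tray, 72 x 57 mm (longer along its x), 58 mm tall; origin under its middle. Stays where it is
- tomato: red tomato on the worktop, 75 mm across, 79 mm tall; origin under its middle. Stays where it is. The worktop (height 0) from x 0.40 to 0.56 and y -0.22 to 0.12 m is bare but for caddy, tray, the toaster (200 mm high, its front runs from (0.49, 0.16) to (0.65, -0.09)) and the sink drainer, which begins where x + y falls below 0.07

How it is judged (in metres and radians):
On the way, in this order (a step that is already met when the one before it is completed fails the run):
1. both mills stand aside, upright and released on the bare worktop, clear of caddy and tray (height (world z) of each of pepper_mill, salt_mill below 0.008 m and horizontal distance between each of pepper_mill, salt_mill and caddy above 0.105 m and horizontal distance between each of pepper_mill, salt_mill and tray above 0.135 m and angle between each of pepper_mill, salt_mill's own z axis and vertical below 0.1 rad and linear speed of each of pepper_mill, salt_mill below 0.03 m/s and contact force between the fingers and pepper_mill below 0.05 N and contact force between the fingers and salt_mill below 0.05 N), for 0.2 s.
2. the honey jar stands upright and released inside the tray (horizontal distance between honey_jar and tray below 0.087 m and z of honey_jar in the frame of tray below 0.01 m and angle between honey_jar's own z axis and vertical below 0.1 rad and linear speed of honey_jar below 0.03 m/s and contact force between the fingers and honey_jar below 0.05 N and contact force between honey_jar and lemon below 0.05 N and contact force between honey_jar and glass below 0.05 N), for 0.2 s.
At the end, for the whole second after the job is handed in: The honey jar stands upright and still on the tray floor inside the rim (its centre within 87 mm of the tray's centre), touching neither glass nor lemon; each mill is back upright in its own compartment, within 12 mm of where it stood at the start; all are released (all of step 2 and distance of each of pepper_mill, salt_mill from where it was at the start of the episode below 0.012 m and angle between each of pepper_mill, salt_mill's own z axis and vertical below 0.1 rad and linear speed of each of pepper_mill, salt_mill below 0.03 m/s and contact force between the fingers and pepper_mill below 0.05 N and contact force between the fingers and salt_mill below 0.05 N).
It fails at once if glass, tomato, lemon or slim jar pushed more than 15 mm from where it stood (distance of any of glass, tomato, lemon, spice_jar from where it was at the start of the episode above 0.015 m).
It fails at once if the honey jar knocks against the glass or the lemon (contact force between honey_jar and glass above 0.5 N or contact force between honey_jar and lemon above 0.5 N).
It fails at once if a mill or the honey jar tipped over (angle between any of pepper_mill, salt_mill, honey_jar's own z axis and vertical above 0.6 rad).
It fails at once if a mill or the honey jar dropped instead of set down (falling free faster than 0.55 m/s) ((linear speed of pepper_mill above 0.55 m/s and contact force between the fingers and pepper_mill below 0.01 N) or (linear speed of salt_mill above 0.55 m/s and contact force between the fingers and salt_mill below 0.01 N) or (linear speed of honey_jar above 0.55 m/s and contact force between the fingers and honey_jar below 0.01 N)).
It also fails if it takes over 99 s, if anything falls off the work surface, if the arm or the gripper's body presses on something with over 40 N, if the wrist force passes 120 N, or if a joint passes its speed limit or range.

## Working session

There is one attempt and no reset: what is moved stays moved. The work goes in short steps, Python scripts to look and compute and a tool call to move; the robot and the scene stay as the last step left them, time stands still between calls to the robot, and variables do not carry over. Pictures are saved under pics/ and viewed, at most 14 in all, crops included, and the job is handed in when it is done.

Besides the shell and the picture viewer there is one more tool, called after "Request:" in YAML: its name, and indented under it one key for each argument. move_arm: Moves the arm, as the interface text tells. Its arguments: {"type":"object","properties":{"moves":{"type":"string"},"jaw":{"type":"number"},"newtons":{"type":"number"}},"required":["moves"]}

```bash
mkdir -p pics; ls
python3 - <<'E'
from station import *
import cv2,json
for c in("side","top"):
    p=camera_params(c);print(c,p)
    im=read_camera(c);cv2.imwrite(f"pics/{c}0.png",im[:,:,::-1])
    for n in "caddy tray pepper_mill salt_mill honey_jar spice_jar glass lemon tomato".split():
        print(n,[( [round(float(v)) for v in d["uv"]],round(float(d["score"]),2)) for d in mark_of(n,c)][:2])
s=sense();print(s)
E
```

```text
pics
side {'fovy': 43.042126788764584, 'cx': 325.8685383269743, 'cy': 241.98791011314046, 'eye': array([ -55.79560648,  213.91103123, 1185.08122911]), 'rotation': array([ 0.31206042, -0.48624551, -1.93252724])}
caddy []
tray [([322, 280], 0.79)]
pepper_mill [([391, 179], 0.96)]
salt_mill []
honey_jar [([385, 205], 0.67)]
spice_jar []
glass [([296, 271], 0.6)]
lemon [([301, 302], 0.76)]
tomato [([232, 346], 0.79)]
top {'fovy': 50.249866747743354, 'cx': 317.70085736847557, 'cy': 231.62772730334225, 'eye': array([340.17970344, -47.01359005, 962.38196107]), 'rotation': array([ 0.16435757, -0.11465256, -1.54872461])}
caddy [([446, 212], 0.8)]
tray [([307, 275], 0.65)]
pepper_mill [([437, 184], 0.91)]
salt_mill [([456, 234], 0.58)]
honey_jar [([418, 217], 0.87)]
spice_jar [([472, 204], 0.89)]
glass [([286, 245], 0.76)]
lemon [([281, 287], 0.64)]
tomato [([186, 299], 0.98)]
{'clock': 1.0, 'joint_pos': array([-1.28156385e+00,  2.99904670e-01,  1.52101567e+00,  6.59544298e-06,
        1.32068337e+00, -6.66150373e-02]), 'qvel': array([ 0.00189725,  0.00013628, -0.00167931,  0.00125319,  0.0016996 ,
        0.00021944]), 'tau': array([-6.85249779e-04, -5.43357468e+01, -3.61986709e+01, -1.39212279e-04,
        6.41131173e-04, -1.22897543e-06]), 'tool_pos': array([ 191.59936165, -515.53560716,  231.27138296]), 'tcp_rot': array([-3.09198615e+00, -5.56014865e-01, -8.04655018e-06]), 'contact_force': array([-0.35839147, -0.26353613, -0.08515304]), 'ft_torque': array([0.05530153, 0.0708972 , 0.02600048]), 'gripper_force': 0.0, 'gripper_width': 85.2622717106767}
```

View pics/top0.png

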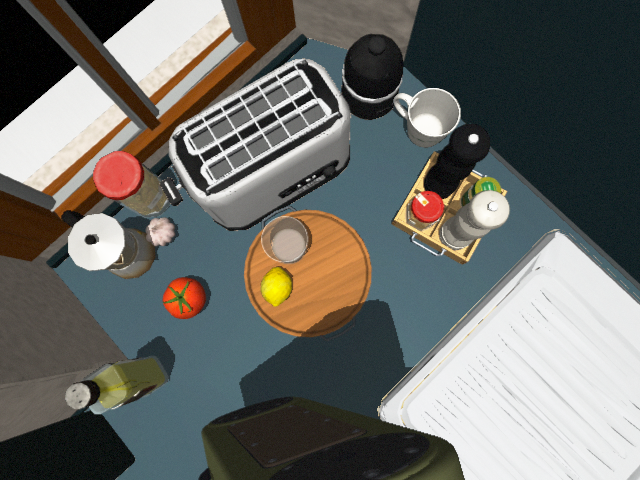

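View pics/side0.png

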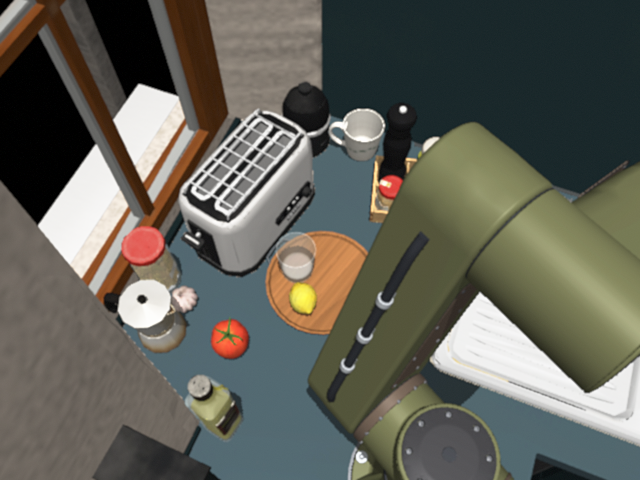

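The top view shows the caddy around (446,210): pepper mill's top at (470,140), salt's at (490,205), honey's red lid at (427,205), green lid at (487,187). The tray is centred near (308,272), with the glass at (286,240) and the lemon at (277,287) on its left half.

```bash
cat > h.py <<'E'
from station import *
import numpy as np,cv2
from scipy.spatial.transform import Rotation as R
def par(c):
    p=camera_params(c);f=240/np.tan(np.radians(p["fovy"])/2)
    return f,p["cx"],p["cy"],np.array(p["eye"]),R.from_rotvec(p["rotation"]).as_matrix()
def unproj(uv,z,c="top"):
    f,cx,cy,e,M=par(c);d=M@np.array([(uv[0]-cx)/f,-(uv[1]-cy)/f,-1])
    return (e+d*(z-e[2])/d[2])[:2]
def proj(P,c="top"):
    f,cx,cy,e,M=par(c);q=(np.atleast_2d(P)-e)@M
    return np.c_[cx+f*q[:,0]/-q[:,2],cy-f*q[:,1]/-q[:,2]]
E
python3 - <<'E'
from h import *
for n in "caddy tray pepper_mill salt_mill honey_jar spice_jar glass lemon tomato".split():
    m=mark_of(n,"top"); z={"tray":0,"glass":5,"lemon":5,"caddy":0,"tomato":0}.get(n,6)
    print(n,[unproj(d["uv"],z).round() for d in m[:1]], "side",[unproj(d["uv"],z,"side").round() for d in mark_of(n,"side")[:1]])
for n in ("tray","honey_jar"):
    r=cut_out(n,"top")
    if r:
        ys,xs=np.nonzero(r[0]["region"]);print(n,xs.min(),xs.max(),ys.min(),ys.max())
im=read_camera("top")
cr=cv2.resize(im[110:270,380:520],None,fx=5,fy=3.75*5/3.75,interpolation=cv2.INTER_CUBIC)
cr=cv2.resize(im[120:270,380:520],None,fx=4,fy=4,interpolation=cv2.INTER_CUBIC)
cv2.imwrite("pics/c1.png",cr[:,:,::-1])
E
```

```text
caddy [array([ 556., -260.])] side []
tray [array([429.,   3.])] side [array([441.,   2.])]
pepper_mill [array([ 608., -242.])] side [array([ 611., -247.])]
salt_mill [array([ 511., -276.])] side []
honey_jar [array([ 543., -205.])] side [array([ 552., -202.])]
spice_jar [array([ 570., -308.])] side []
glass [array([486.,  45.])] side [array([480.,  45.])]
lemon [array([407.,  52.])] side [array([409.,  62.])]
tomato [array([381., 230.])] side [array([378., 226.])]
tray 244 371 208 340
honey_jar 405 442 191 230
```

View pics/c1.png

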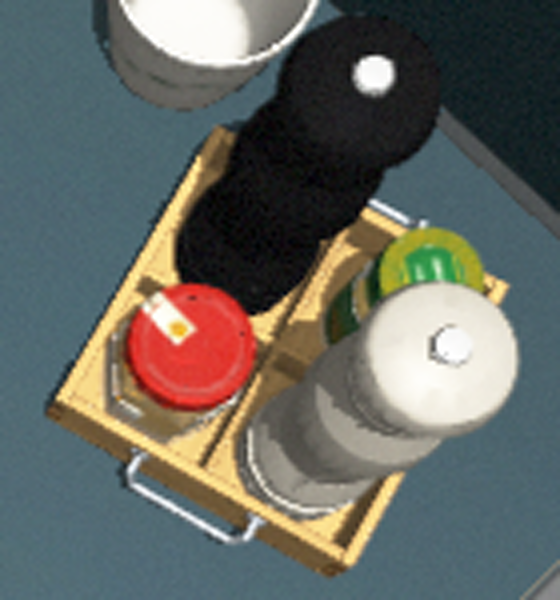

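The crop (4x, offset 380,120) shows the caddy's rim corners at (50,405), (335,562), (222,128) and (505,287), the pepper knob at (374,75), the salt knob at (452,345) and the honey lid's centre at (191,346). I'll fit these.

Run:
```python
from h import *
C=np.array([[50,405],[335,562],[505,287],[222,128]])/4+[380,120]
W=np.array([unproj(u,45) for u in C]);print(W.round(1));print(np.linalg.norm(W-np.roll(W,-1,0),axis=1).round(1),"centre",W.mean(0).round(1))
d=[np.degrees(np.arctan2(*(b-a)[::-1])).round(1) for a,b in zip(W,np.roll(W,-1,0))];print(d)
for n,u,z in(("pep",(374,75),252),("salt",(452,345),244),("honey",(191,346),86),("spice",(427,265),106)):
    print(n,unproj(np.array(u)/4+[380,120],z).round(1))
r=cut_out("tray","top")[0]["region"]
im=read_camera("top")
# fit tray by rim outline: hull of mask
cn=max(cv2.findContours(r.astype(np.uint8),0,2)[0],key=cv2.contourArea)[:,0]
P=np.array([unproj(u,13) for u in cn]); 
from scipy.optimize import least_squares
s=least_squares(lambda q:np.hypot(*(P-q[:2]).T)-q[2],[430,3,120],loss="soft_l1",f_scale=2);print("tray",s.x.round(1))
for n,z in(("glass",5),("lemon",30),("honey_jar",86),("pepper_mill",0),("salt_mill",0),("toaster",0)):
  for c in("top","side"):
    try:
        g=cut_out(n,c)
        if g:
            cn=max(cv2.findContours(g[0]["region"].astype(np.uint8),0,2)[0],key=cv2.contourArea)[:,0]
            P=np.array([unproj(u,z,c) for u in cn]);print(n,c,round(g[0]["score"],2),P.min(0).round(),P.max(0).round(),unproj(g[0]["uv"],z,c).round())
    except Exception as e: print(n,e)
```

```text
[[ 526.3 -152. ]
 [ 456.5 -278.5]
 [ 584.2 -359.3]
 [ 658.9 -232.5]]
[144.5 151.2 147.2 155.1] centre [ 556.5 -255.6]
[np.float64(-118.9), np.float64(-32.3), np.float64(59.5), np.float64(148.8)]
pep [ 607.5 -245.6]
salt [ 509.7 -272. ]
honey [ 545.1 -208.7]
spice [ 577.3 -306. ]
tray [433.9   1.4 118.7]
glass top 0.87 [451.   5.] [540.  93.] [499.  49.]
glass side 0.63 [453. -16.] [573.  72.] [515.  28.]
lemon top 0.62 [372.  33.] [441.  86.] [409.  49.]
lemon side 0.68 [373.  32.] [444.  86.] [410.  59.]
honey_jar top 0.92 [ 503. -235.] [ 573. -169.] [ 540. -201.]
honey_jar side 0.88 [ 501. -235.] [ 579. -153.] [ 545. -197.]
pepper_mill top 0.82 [ 582. -348.] [ 735. -216.] [ 656. -284.]
salt_mill top 0.69 [ 484. -377.] [ 599. -243.] [ 546. -315.]
salt_mill side 0.48 [ 656. -400.] [ 684. -351.] [ 673. -372.]
toaster it knows: caddy, glass, honey_jar, lemon, pepper_mill, salt_mill, spice_jar, tomato, tray
toaster it knows: caddy, glass, honey_jar, lemon, pepper_mill, salt_mill, spice_jar, tomato, tray
```

```bash
cat >> h.py <<'E'
def go(x,y,z,yaw=None):
    "remaining shift in tool axes; yaw = world heading of tool x, deg"
    s=sense();M=R.from_rotvec(s["tcp_rot"]).as_matrix();t=s["tool_pos"]
    h=np.degrees(np.arctan2(M[1,0],M[0,0]))
    print("tcp",t.round(1),"heading",h.round(1),"tilt",M[2].round(3),"q",s["joint_pos"].round(2),"t",s["clock"])
    d=M.T@(np.array([x,y,z])-t);print("shift",d.round(1),"" if yaw is None else f"yaw(tool) {-((yaw-h+90)%180-90):.1f}")
E
python3 - <<'E'
from h import *
im=read_camera("side");top=read_camera("top")
for c,I,(u,v) in(("side",im,(403,110)),("top",top,(473,139)),("top",top,(493,206))):
    w=I[v-12:v+13,u-12:u+13].astype(int).min(2);m=w>(150 if u!=493 else 225)
    l,n,st,ce=0,0,0,0
    n,l,st,ce=cv2.connectedComponentsWithStats(m.astype(np.uint8));
    print(c,[(st[i][4],(ce[i]+[u-12,v-12]).round(1)) for i in range(1,n)])
for z in(246,252,258): print(z,unproj((403,110),z,"side").round(1),unproj((473.5,139),z,"top").round(1))
print("A",proj([568,-95,0]),"B",proj([330,140,0]), proj([330,140,0],"side"))
go(607,-245,300)
crop=im[60:260,330:470];cv2.imwrite("pics/c2.png",cv2.resize(crop,None,fx=3,fy=3,interpolation=2)[:,:,::-1])
E
```

```text
side [(np.int32(39), array([402.6, 108.9]))]
top [(np.int32(71), array([473. , 138.1]))]
top [(np.int32(289), array([490.9, 210.8])), (np.int32(1), array([500., 204.]))]
246 [ 612.7 -247.2] [ 609.4 -247.2]
252 [ 608.4 -244.2] [ 607.2 -245.6]
258 [ 604.1 -241.3] [ 604.9 -243.9]
A [[359.98671792 204.21947853]] B [[232.56373946 327.41892198]] [[280.34220412 350.55364365]]
tcp [ 191.6 -515.5  231.3] heading 20.4 tilt [-0.  0. -1.] q [-1.28  0.3   1.52 -0.    1.32 -0.07] t 2.75
shift [ 483.6 -108.9  -68.7]
```

View pics/c2.png

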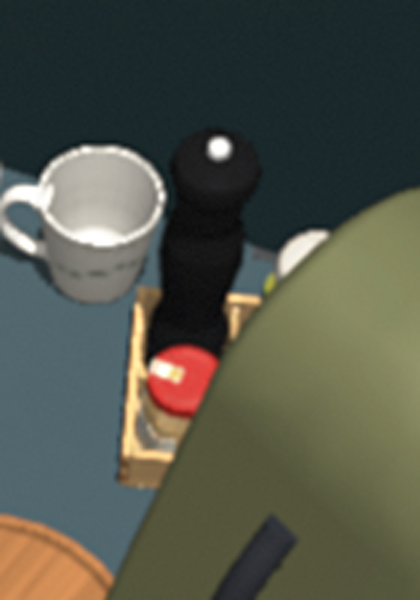

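The side crop agrees with the top view: the pepper mill's axis is at about (605,-243).

Request:
move_arm:
  moves: "0 0 -35 0; 10 -2 -35 0; 20 -5 0 0; 25 -6 0 0; 25 -6 0 0; 25 -6 0 0; 25 -6 0 0; 25 -6 0 0; 25 -6 0 0; 25 -6 0 0; 25 -6 0 0; 25 -6 0 0"
  jaw: 0

```text
clock: 3.75
tool_pos: [410.3, -368.7, 301.4]
tcp_rot: [3.092, 0.556, 0.0]
contact_force: [0.3, -0.4, -0.3]
gripper_width: 85.6
gripper_force: 0.0
```

Request:
move_arm:
  moves: "25 -6 0 0; 25 -6 0 0; 25 -6 0 0; 25 -6 0 0; 25 -6 0 0; 25 -6 0 0; 25 -6 0 0; 25 -4 0 0; 15 0 0 0; 7 0 0 0; 0 0 0 0; 0 0 0 0"

```text
clock: 4.75
tool_pos: [601.0, -249.4, 301.0]
tcp_rot: [-3.092, -0.556, 0.001]
contact_force: [-0.2, -0.1, -0.6]
gripper_width: 85.7
gripper_force: 0.0
```

Run:
```python
from h import *
go(605,-243,215)
im=read_camera("side");top=read_camera("top")
cv2.imwrite("pics/v3.png",np.hstack([top[60:300,350:600],im[20:260,300:520]])[:,:,::-1])
```

```text
tcp [ 601.  -249.4  301. ] heading 20.4 tilt [-0. -0. -1.] q [-0.45  0.5   1.09 -0.    1.56  0.77] t 4.75
shift [ 6.  -4.6 86. ]
```

View pics/v3.png

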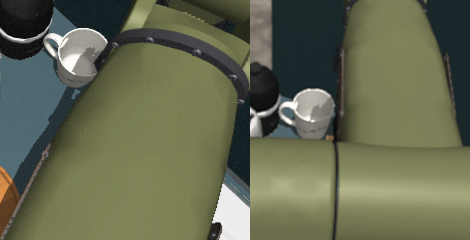

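The arm hides the target in both views, so I'll descend on the measured position and watch the forces.

Request:
move_arm:
  moves: "3 -2 0 0; 3 -2.6 0 0; 0 0 10 0; 0 0 15 0; 0 0 15 0; 0 0 15 0; 0 0 15 0; 0 0 10 0; 0 0 6 0; 0 0 0 0; 0 0 0 0"

```text
clock: 5.77
tool_pos: [605.5, -242.7, 215.6]
tcp_rot: [3.092, 0.556, 0.0]
contact_force: [-0.2, 0.1, 0.1]
gripper_width: 85.6
gripper_force: 0.0
```

Request:
move_arm:
  moves: "0 0 0 0; 0 0 0 0; 0 0 0 0; 0 0 0 0; 0 0 0 0; 0 0 0 0; 0 0 0 0; 0 0 0 0"
  jaw: 1
  newtons: 40

```text
clock: 6.43
tool_pos: [605.8, -242.8, 216.4]
tcp_rot: [3.091, 0.556, 0.003]
contact_force: [-1.0, -0.3, 5.2]
gripper_width: 60.0
gripper_force: 44.1
```

Request:
move_arm:
  moves: "0 0 -5 0; 0 0 -10 0; 0 0 -15 0; 0 0 -20 0; 0 0 -20 0; 0 0 -20 0; 0 0 -12 0; 0 0 -8 0; 0 0 0 0"

```text
clock: 7.18
tool_pos: [605.6, -242.8, 327.3]
tcp_rot: [3.091, 0.556, 0.003]
contact_force: [-0.6, 0.3, -2.1]
gripper_width: 59.6
gripper_force: 43.9
```

Request:
move_arm:
  moves: "1 -8 0 0; 2 -16 0 0; 2.5 -24 0 0; 2.5 -26 0 0; 2.5 -26 0 0; 2.5 -24 0 0; 2 -18 0 0; 1.5 -10 0 0; 0 0 0 0; 0 0 0 0"

```text
clock: 8.02
tool_pos: [567.9, -94.4, 324.9]
tcp_rot: [-3.092, -0.557, 0.001]
contact_force: [-0.4, 0.3, -3.3]
gripper_width: 60.1
gripper_force: 44.3
```

Request:
move_arm:
  moves: "0 0 10 0; 0 0 20 0; 0 0 20 0; 0 0 20 0; 0 0 15 0; 0 0 10 0; 0 0 8 0; 0 0 5 0; 0 0 4 0; 0 0 2 0; 0 0 0 0; 0 0 0 0"

```text
clock: 9.02
tool_pos: [568.2, -94.5, 211.8]
tcp_rot: [3.092, 0.556, 0.001]
contact_force: [-0.0, 0.4, -2.8]
gripper_width: 60.2
gripper_force: 44.3
```

Request:
move_arm:
  moves: "0 0 1 0; 0 0 0.5 0; 0 0 0 0; 0 0 0 0"

```text
clock: 9.35
tool_pos: [568.2, -94.5, 210.4]
tcp_rot: [3.092, 0.556, 0.002]
contact_force: [-0.3, 0.1, 1.6]
gripper_width: 59.7
gripper_force: 44.7
```

Request:
move_arm:
  moves: "0 0 0 0; 0 0 0 0; 0 0 0 0; 0 0 0 0; 0 0 -10 0; 0 0 -20 0; 0 0 -20 0; 0 0 -20 0; 0 0 -15 0; 0 0 -5 0; 0 0 0 0"
  jaw: 0

```text
clock: 10.27
tool_pos: [568.2, -94.5, 301.4]
tcp_rot: [3.091, 0.556, 0.004]
contact_force: [0.0, -0.2, -0.1]
gripper_width: 85.4
gripper_force: 0.0
```

Request:
move_arm:
  moves: "-10 12 0 0; -16 20 0 0; -20 24 0 0; -20 24 0 0; -20 24 0 0; -16 20 0 0; -10 12 0 0; -6 7 0 0; 0 0 0 0; 0 0 0 0"

```text
clock: 11.1
tool_pos: [507.2, -269.2, 299.2]
tcp_rot: [-3.091, -0.555, 0.001]
contact_force: [-0.1, -0.2, 1.0]
gripper_width: 85.2
gripper_force: 0.0
```

Run:
```python
from h import *
go(507.5,-270,207)
top=read_camera("top");cv2.imwrite("pics/v4.png",top[:,:,::-1])
```

```text
tcp [ 507.2 -269.2  299.2] heading 20.4 tilt [-0.    -0.001 -1.   ] q [-0.55  0.31  1.35  0.    1.48  0.66] t 11.1
shift [ 0.   0.9 92.2]
```

View pics/v4.png

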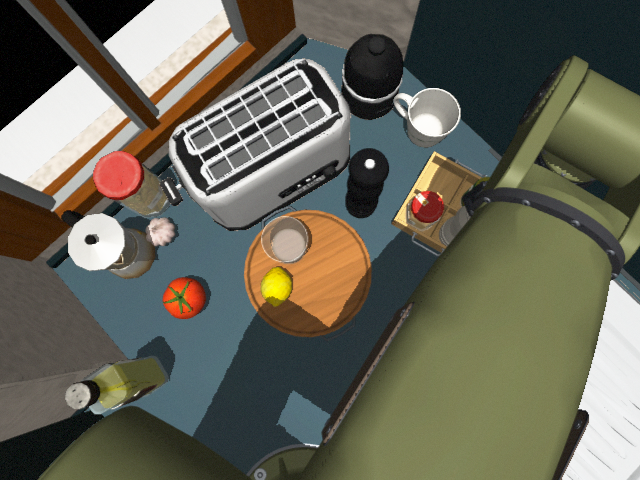

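The pepper mill stands upright between tray and toaster (knob at 369,163). Next is the salt mill.

Request:
move_arm:
  moves: "0 0.9 10 0; 0 0 15 0; 0 0 15 0; 0 0 15 0; 0 0 15 0; 0 0 12 0; 0 0 10 0; 0 0 0 0; 0 0 0 0"

```text
clock: 11.9
tool_pos: [507.6, -270.2, 207.6]
tcp_rot: [-3.092, -0.556, 0.001]
contact_force: [0.1, 0.6, 0.4]
gripper_width: 85.7
gripper_force: 0.0
```

Request:
move_arm:
  moves: "0 0 0 0; 0 0 0 0; 0 0 0 0; 0 0 0 0; 0 0 0 0; 0 0 0 0; 0 0 0 0; 0 0 0 0"
  jaw: 1
  newtons: 40

```text
clock: 12.57
tool_pos: [507.8, -270.5, 208.8]
tcp_rot: [3.091, 0.556, 0.002]
contact_force: [-0.6, 1.0, 5.7]
gripper_width: 57.9
gripper_force: 43.0
```

Request:
move_arm:
  moves: "0 0 -5 0; 0 0 -10 0; 0 0 -15 0; 0 0 -20 0; 0 0 -20 0; 0 0 -20 0; 0 0 -15 0; 0 0 -10 0; 0 0 -5 0; 0 0 0 0"

```text
clock: 13.4
tool_pos: [507.6, -270.5, 328.6]
tcp_rot: [3.091, 0.556, 0.001]
contact_force: [-0.2, -0.6, -3.3]
gripper_width: 58.0
gripper_force: 43.7
```

Request:
move_arm:
  moves: "0 -8 0 0; -1 -16 0 0; -1 -22 0 0; -1.5 -25 0 0; -1.5 -25 0 0; -1.5 -25 0 0; -1.5 -25 0 0; -1.5 -25 0 0; -1.5 -25 0 0; -1.5 -25 0 0; -1.5 -25 0 0; -1.5 -25 0 0"

```text
clock: 14.4
tool_pos: [397.2, -20.5, 326.7]
tcp_rot: [-3.091, -0.556, 0.002]
contact_force: [0.9, 1.0, -2.9]
gripper_width: 57.7
gripper_force: 44.0
```

Request:
move_arm:
  moves: "-1.5 -25 0 0; -1.5 -25 0 0; -1.5 -25 0 0; -1.5 -25 0 0; -1 -24 0 0; -1 -22 0 0; -1 -17 0 0; 0 -11 0 0; 0 0 0 0; 0 0 0 0; 0 0 0 0"

```text
clock: 15.32
tool_pos: [329.4, 137.7, 327.3]
tcp_rot: [3.092, 0.556, -0.001]
contact_force: [0.5, 0.1, -3.1]
gripper_width: 58.3
gripper_force: 44.3
```

Run:
```python
from h import *
go(330,140,204)
top=read_camera("top");cv2.imwrite("pics/v5.png",top[:,:,::-1])
```

```text
tcp [329.4 137.7 327.3] heading 20.4 tilt [-0.001  0.    -1.   ] q [ 0.29 -0.21  1.83 -0.    1.52  1.51] t 15.3167
shift [  1.5  -1.9 123.3]
```

View pics/v5.png

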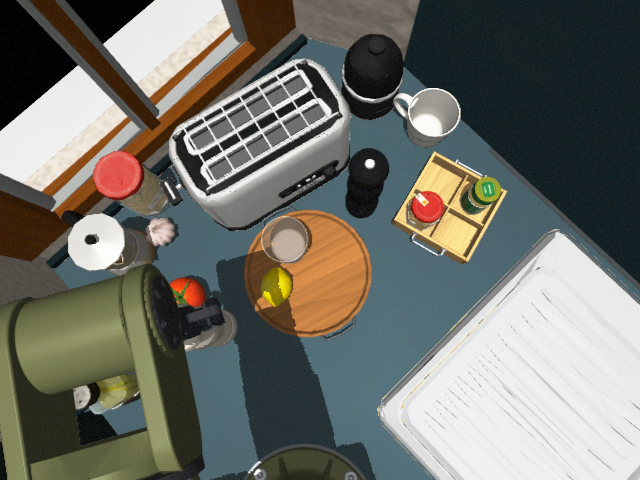

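Salt is held at about (215,330), the compartments are clear, and the caddy is fully visible. Setting the salt mill down.

Request:
move_arm:
  moves: "0 0 10 0; 0 0 18 0; 0 0 20 0; 0 0 20 0; 0 0 18 0; 0 0 14 0; 0 0 10 0; 0 0 7 0; 0 0 4 0; 0 0 2 0; 0 0 0 0; 0 0 0 0"

```text
clock: 16.37
tool_pos: [329.7, 138.1, 205.1]
tcp_rot: [-3.092, -0.556, -0.001]
contact_force: [-0.4, 0.6, -2.8]
gripper_width: 58.1
gripper_force: 44.3
```

Run:
```python
from h import *
go(543,-207,300)
top=read_camera("top")
cv2.imwrite("pics/c6.png",cv2.resize(top[140:275,380:520],None,fx=4,fy=4,interpolation=2)[:,:,::-1])
for n in("honey_jar","caddy"):
    print(n,[(unproj(d["uv"],6).round(),d["score"]) for d in mark_of(n,"top")[:1]])
```

```text
tcp [329.7 138.1 205.1] heading 20.4 tilt [ 0.001  0.    -1.   ] q [ 0.29 -0.12  2.04  0.    1.22  1.51] t 16.3667
shift [ 79.8 397.8 -94.8] 
honey_jar [(array([ 544., -201.]), 0.89)]
caddy [(array([ 558., -265.]), 0.64)]
```

View pics/c6.png

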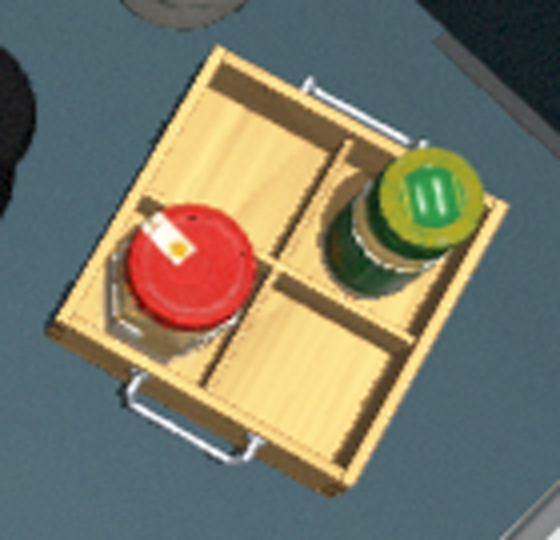

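The honey jar is six-sided, with flats parallel to the caddy sides. Its lid is at (191,265) in the crop, and both mill compartments are empty. I'll release the salt mill, then check how wide the wrist is before going near the pepper mill.

Request:
move_arm:
  moves: "0 0 1.5 0; 0 0 0.8 0; 0 0 0 0; 0 0 0 0"

```text
clock: 16.85
tool_pos: [329.7, 138.3, 202.8]
tcp_rot: [-3.092, -0.556, -0.001]
contact_force: [-0.1, 0.6, 2.9]
gripper_width: 57.7
gripper_force: 44.8
```

Run:
```python
from h import *
# wrist in v4: TCP (507,-269,299), arm heading q1=-0.55
a=-0.55;n=np.array([-np.sin(a),np.cos(a)]);u=np.array([np.cos(a),np.sin(a)])
for L in(200,270):
  for w in(0,60,80,100):
    for b in(0,100): print(L,w,b,proj([*(np.array([507,-269])+n*w-u*b),299+L]).round()[0])
```

```text
200 0 0 [574. 147.]
200 0 100 [522. 236.]
200 60 0 [517. 115.]
200 60 100 [464. 202.]
200 80 0 [498. 105.]
200 80 100 [445. 191.]
200 100 0 [480.  94.]
200 100 100 [426. 180.]
270 0 0 [614. 118.]
270 0 100 [554. 221.]
270 60 0 [547.  81.]
270 60 100 [486. 181.]
270 80 0 [525.  69.]
270 80 100 [464. 168.]
270 100 0 [503.  57.]
270 100 100 [442. 155.]
```

Request:
move_arm:
  moves: "0 0 0 0; 0 0 0 0; 0 0 0 0; 0 0 0 0; 0 0 -10 0; 0 0 -20 0; 0 0 -20 0; 0 0 -20 0; 0 0 -20 0; 0 0 -12 0; 4 20 0 0; 5 25 0 0"
  jaw: 0

```text
clock: 17.85
tool_pos: [353.8, 99.3, 305.3]
tcp_rot: [-3.091, -0.56, -0.003]
contact_force: [1.2, 0.6, -0.4]
gripper_width: 85.5
gripper_force: 0.0
```

Request:
move_arm:
  moves: "6 30 0 0; 6 30 0 0; 6 30 0 0; 6 30 0 0; 6 30 0 0; 6 30 0 0; 6 30 0 0; 6 30 0 0; 6 30 0 0; 6 30 0 0; 6 30 0 0; 4 15 0 0"

```text
clock: 18.85
tool_pos: [540.2, -202.6, 303.6]
tcp_rot: [-3.092, -0.554, 0.001]
contact_force: [0.1, 0.2, -0.5]
gripper_width: 85.3
gripper_force: 0.0
```

Request:
move_arm:
  moves: "1 8 0 0; 0 0 0 7; 0 0 0 7; 0 0 0 7; 0 0 0 0; 0 0 0 0"

```text
clock: 19.35
tool_pos: [543.0, -206.7, 304.6]
tcp_rot: [-3.142, 0.01, -0.0]
contact_force: [0.3, -0.1, 0.1]
gripper_width: 85.3
gripper_force: 0.0
```

Run:
```python
from h import *
go(543,-207,54,-0.7)
```

```text
tcp [ 543.  -206.7  304.6] heading -0.4 tilt [ 0. -0. -1.] q [-0.43  0.33  1.32  0.    1.5   1.15] t 19.35
shift [ -0.    0.3 250.6] yaw(tool) 0.3
```

Request:
move_arm:
  moves: "0 0 15 0; 0 0 25 0; 0 0 25 0; 0 0 25 0; 0 0 25 0; 0 0 25 0; 0 0 20 0; 0 0 10 0; 0 0 0 0"

```text
clock: 20.1
tool_pos: [542.3, -206.5, 132.6]
tcp_rot: [-3.14, 0.012, 0.005]
contact_force: [-0.3, 0.4, -0.2]
gripper_width: 85.2
gripper_force: 0.0
```

Request:
move_arm:
  moves: "0 0 10 0; 0 0 15 0; 0 0 15 0; 0 0 15 0; 0 0 12 0; 0 0 8 0; 0 0 5 0; 0 0 0 0; 0 0 0 0"

```text
clock: 20.85
tool_pos: [543.4, -207.2, 55.0]
tcp_rot: [3.141, -0.016, 0.001]
contact_force: [0.1, 0.3, 0.7]
gripper_width: 85.3
gripper_force: 0.0
```

Request:
move_arm:
  moves: "0 0 0 0; 0 0 0 0; 0 0 0 0; 0 0 0 0; 0 0 0 0; 0 0 0 0; 0 0 0 0; 0 0 0 0"
  jaw: 1
  newtons: 40

```text
clock: 21.52
tool_pos: [543.6, -207.2, 55.4]
tcp_rot: [3.141, -0.017, 0.002]
contact_force: [-0.7, 1.5, 6.2]
gripper_width: 55.1
gripper_force: 41.6
```

Request:
move_arm:
  moves: "0 0 -4 0; 0 0 -8 0; 0 0 -12 0; 0 0 -18 0; 0 0 -25 0; 0 0 -30 0; 0 0 -30 0; 0 0 -30 0; 0 0 -30 0; 0 0 -25 0; 0 0 -12 0; 0 0 -6 0"

```text
clock: 22.52
tool_pos: [543.3, -207.1, 287.8]
tcp_rot: [3.14, -0.017, 0.005]
contact_force: [0.4, -0.1, -4.8]
gripper_width: 54.8
gripper_force: 43.5
```

Request:
move_arm:
  moves: "-6 -8 0 0; -12 -15 0 0; -18 -22 0 0; -20 -25 0 0; -20 -26 0 0; -20 -25 0 0; -14 -17 0 0; -7 -9 0 0; -3 -5 0 0; 0 0 0 0; 0 0 0 0"

```text
clock: 23.43
tool_pos: [425.2, -54.2, 284.5]
tcp_rot: [3.141, -0.017, -0.0]
contact_force: [0.1, -0.1, -4.1]
gripper_width: 54.8
gripper_force: 43.6
```

Run:
```python
from h import *
go(425,-54,54.4)
im=np.hstack([read_camera("top")[180:380,220:420],read_camera("side")[190:390,220:420]])
cv2.imwrite("pics/v7.png",cv2.resize(im,None,fx=2,fy=2)[:,:,::-1])
```

```text
tcp [425.2 -54.2 284.5] heading -0.6 tilt [-0.  0. -1.] q [-0.21 -0.02  1.76 -0.    1.4   1.37] t 23.4333
shift [-2.000e-01 -3.000e-01  2.301e+02]
```

View pics/v7.png

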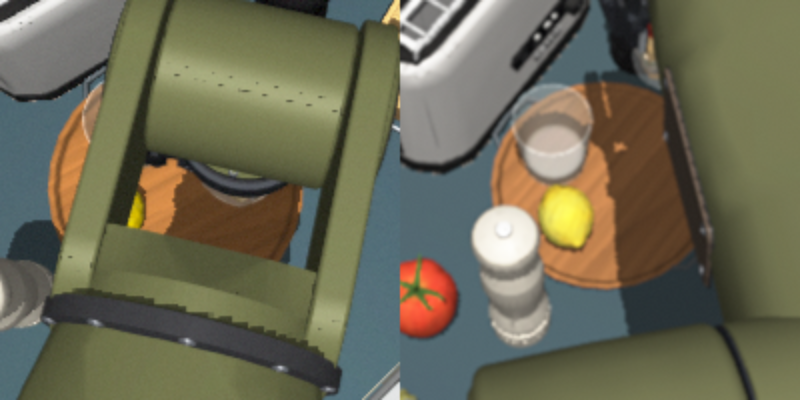

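The jar hangs over the tray's free half. The salt mill stands upright, and the glass and lemon are untouched. Lowering.

Request:
move_arm:
  moves: "0 0 12 0; 0 0 20 0; 0 0 25 0; 0 0 28 0; 0 0 28 0; 0 0 28 0; 0 0 25 0; 0 0 20 0; 0 0 14 0; 0 0 10 0; 0 0 0 0; 0 0 0 0"

```text
clock: 24.53
tool_pos: [425.0, -54.1, 74.5]
tcp_rot: [-3.141, 0.017, 0.001]
contact_force: [0.1, -0.1, -4.4]
gripper_width: 54.8
gripper_force: 43.7
```

Request:
move_arm:
  moves: "0 0 7 0; 0 0 5 0; 0 0 3 0; 0 0 2 0; 0 0 1 0; 0 0 0 0; 0 0 0 0"

```text
clock: 25.12
tool_pos: [424.9, -53.8, 56.6]
tcp_rot: [3.141, -0.017, 0.0]
contact_force: [-0.6, 0.1, -3.8]
gripper_width: 55.1
gripper_force: 43.8
```

Request:
move_arm:
  moves: "0 0 1 0; 0 0 0.8 0; 0 0 0 0; 0 0 0 0"

```text
clock: 25.45
tool_pos: [424.9, -53.8, 54.8]
tcp_rot: [3.141, -0.017, 0.001]
contact_force: [-0.5, 0.4, -0.3]
gripper_width: 55.1
gripper_force: 44.0
```

Request:
move_arm:
  moves: "0 0 0.6 0; 0 0 0 0; 0 0 0 0"

```text
clock: 25.7
tool_pos: [425.3, -53.8, 54.7]
tcp_rot: [3.141, -0.017, 0.002]
contact_force: [-2.4, 2.0, 6.0]
gripper_width: 54.9
gripper_force: 44.5
```

Request:
move_arm:
  moves: "0 0 0 0; 0 0 0 0; 0 0 0 0; 0 0 0 0; 0 0 0 0; 0 0 -5 0; 0 0 -15 0; 0 0 -25 0; 0 0 -30 0; 0 0 -30 0; 0 0 -30 0; 0 0 -30 0"
  jaw: 0

```text
clock: 26.7
tool_pos: [424.4, -53.7, 221.0]
tcp_rot: [3.141, -0.017, 0.001]
contact_force: [0.6, -0.7, -0.9]
gripper_width: 85.5
gripper_force: 0.0
```

Request:
move_arm:
  moves: "0 0 -30 0; 0 0 -30 0; 0 0 -20 0; 0 0 -5 0; -8 -16 0 -7; -12 -24 0 -7; -15 -30 0 -7; -15 -30 0 0; 0 0 0 0; 0 0 0 0"

```text
clock: 27.53
tool_pos: [355.6, 34.1, 304.0]
tcp_rot: [3.091, 0.559, 0.001]
contact_force: [0.8, -0.6, 0.6]
gripper_width: 85.2
gripper_force: 0.0
```

Run:
```python
from h import *
go(329.7,138.2,202.8,20.4)
top=read_camera("top")
cv2.imwrite("pics/v8.png",top[:,:,::-1])
for n in("honey_jar","glass","lemon"): print(n,[(unproj(d["uv"],5).round(),d["score"]) for d in mark_of(n,"top")[:1]])
```

```text
tcp [355.6  34.1 304. ] heading 20.5 tilt [ 0.001  0.    -1.   ] q [-0.01 -0.2   1.88 -0.    1.46  1.21] t 27.5333
shift [  12.1 -106.6  101.2] yaw(tool) 0.1
honey_jar [(array([435., -49.]), 0.6)]
glass [(array([485.,  43.]), 0.7)]
lemon []
```

View pics/v8.png

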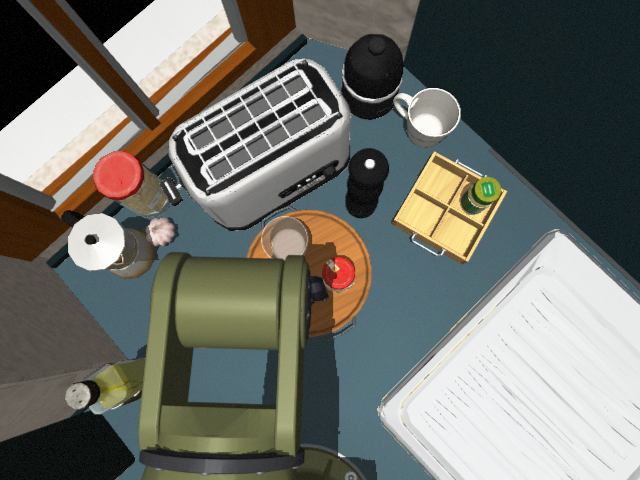

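The honey jar stands on the tray, lid at (340,271), clear of the glass. Now back to the salt mill.

Request:
move_arm:
  moves: "2 -14 0 0; 3 -24 0 0; 3 -26 0 0; 3 -24 0 0; 1.1 -14 0 0; 0 -4.6 0 0; 0 0 0 0; 0 0 0 0; 0 0 0 0; 0 0 0 0"

```text
clock: 28.57
tool_pos: [330.8, 136.8, 304.0]
tcp_rot: [3.092, 0.554, -0.0]
contact_force: [-0.9, 0.5, 0.1]
gripper_width: 85.3
gripper_force: 0.0
```

Run:
```python
from h import *
go(329.7,138.2,202.8,20.4)
```

```text
tcp [330.8 136.8 304. ] heading 20.3 tilt [-0.  0. -1.] q [ 0.29 -0.2   1.88 -0.    1.46  1.51] t 28.5667
shift [ -0.6  -1.7 101.2] yaw(tool) -0.1
```

Request:
move_arm:
  moves: "-0.6 -1.7 0 0; 0 0 10 0; 0 0 20 0; 0 0 20 0; 0 0 18 0; 0 0 14 0; 0 0 10 0; 0 0 6 0; 0 0 3 0; 0 0 0 0; 0 0 0 0; 0 0 0 0"

```text
clock: 29.57
tool_pos: [329.6, 139.0, 203.6]
tcp_rot: [-3.092, -0.556, -0.002]
contact_force: [0.3, 0.3, 1.0]
gripper_width: 85.1
gripper_force: 0.0
```

Request:
move_arm:
  moves: "0 0 0 0; 0 0 0 0; 0 0 0 0; 0 0 0 0; 0 0 0 0; 0 0 0 0; 0 0 0 0; 0 0 0 0"
  jaw: 1
  newtons: 40

```text
clock: 30.23
tool_pos: [329.6, 139.1, 203.6]
tcp_rot: [-3.092, -0.556, -0.002]
contact_force: [-0.7, 0.7, 5.9]
gripper_width: 58.0
gripper_force: 43.2
```

Request:
move_arm:
  moves: "0 0 -5 0; 0 0 -10 0; 0 0 -15 0; 0 0 -20 0; 0 0 -20 0; 0 0 -20 0; 0 0 -15 0; 0 0 -10 0; 0 0 -9 0; 0 0 0 0; 0 0 0 0"

```text
clock: 31.15
tool_pos: [329.3, 138.9, 326.6]
tcp_rot: [3.092, 0.556, -0.001]
contact_force: [0.3, 0.4, -3.3]
gripper_width: 58.1
gripper_force: 43.6
```

Run:
```python
from h import *
go(507.6,-270.3,208.8,20.4)
```

```text
tcp [329.3 138.9 326.6] heading 20.4 tilt [-0.001 -0.    -1.   ] q [ 0.3  -0.21  1.84 -0.    1.52  1.51] t 31.15
shift [ 24.7 445.7 117.8] yaw(tool) -0.0
```

Request:
move_arm:
  moves: "0 8 -10 0; 0 16 -10 0; 1 22 0 0; 1.5 25 0 0; 1.5 25 0 0; 1.5 25 0 0; 1.5 25 0 0; 1.5 25 0 0; 1.5 25 0 0; 1.5 25 0 0; 1.5 25 0 0; 1.5 25 0 0"

```text
clock: 32.15
tool_pos: [437.4, -111.9, 346.9]
tcp_rot: [-3.092, -0.555, 0.001]
contact_force: [0.6, 0.2, -2.6]
gripper_width: 58.2
gripper_force: 44.4
```

Request:
move_arm:
  moves: "1.5 25 0 0; 1.5 25 0 0; 1.5 25 0 0; 1.5 25 0 0; 1.2 24 0 0; 1 20 0 0; 1 15 0 0; 0 10 0 0; 0 5 10 0; 0 0 10 0; 0 0 0 0; 0 0 0 0"

```text
clock: 33.15
tool_pos: [506.2, -269.2, 326.2]
tcp_rot: [-3.091, -0.557, 0.002]
contact_force: [-0.4, 0.3, -3.4]
gripper_width: 57.7
gripper_force: 44.3
```

Request:
move_arm:
  moves: "0 0 0 0; 0 0 0 0; 0 0 0 0"

```text
clock: 33.4
tool_pos: [506.6, -269.6, 327.7]
tcp_rot: [3.091, 0.557, 0.001]
contact_force: [-1.1, 0.6, -2.7]
gripper_width: 57.7
gripper_force: 44.3
```

Run:
```python
from h import *
for i in range(4):
    go(507.6,-270.3,208.8,20.4)
    read_camera("top")
```

```text
tcp [ 506.6 -269.6  327.7] heading 20.4 tilt [ 0.001  0.001 -1.   ] q [-0.55  0.3   1.3   0.    1.54  0.66] t 33.4
shift [  0.6   0.9 118.9] yaw(tool) 0.0
tcp [ 506.6 -269.7  327.5] heading 20.4 tilt [ 0.     0.001 -1.   ] q [-0.55  0.3   1.3  -0.    1.54  0.66] t 33.45
shift [  0.7   0.8 118.7] yaw(tool) 0.0
tcp [ 506.6 -269.7  327.4] heading 20.4 tilt [ 0.  0. -1.] q [-0.55  0.3   1.3   0.    1.54  0.66] t 33.5
shift [  0.7   0.8 118.6] yaw(tool) 0.0
tcp [ 506.6 -269.8  327.3] heading 20.4 tilt [ 0.  0. -1.] q [-0.55  0.3   1.3   0.    1.54  0.66] t 33.55
shift [  0.7   0.8 118.5] yaw(tool) -0.0
```

Request:
move_arm:
  moves: "0.7 0.8 10 0; 0 0 15 0; 0 0 15 0; 0 0 15 0; 0 0 10 0; 0 0 5 0; 0 0 0 0; 0 0 0 0"

```text
clock: 34.27
tool_pos: [507.7, -270.5, 257.4]
tcp_rot: [3.092, 0.556, 0.001]
contact_force: [-0.3, 0.1, -3.5]
gripper_width: 58.0
gripper_force: 44.5
```

Request:
move_arm:
  moves: "0 0 5 0; 0 0 5 0; 0 0 5 0; 0 0 5 0; 0 0 5 0; 0 0 0 0; 0 0 0 0"

```text
clock: 34.85
tool_pos: [507.5, -270.4, 231.8]
tcp_rot: [-3.092, -0.556, 0.001]
contact_force: [-0.0, -0.4, -3.4]
gripper_width: 57.7
gripper_force: 44.5
```

Inside the compartment with no side force. Down the rest of the way.

Request:
move_arm:
  moves: "0 0 6 0; 0 0 5 0; 0 0 4 0; 0 0 3 0; 0 0 2 0; 0 0 1 0; 0 0 0 0; 0 0 0 0"

```text
clock: 35.52
tool_pos: [507.6, -270.5, 211.2]
tcp_rot: [3.092, 0.556, 0.0]
contact_force: [-0.4, -0.1, -3.0]
gripper_width: 58.0
gripper_force: 44.5
```

Request:
move_arm:
  moves: "0 0 0.8 0; 0 0 0.4 0; 0 0 0 0; 0 0 0 0"

```text
clock: 35.85
tool_pos: [507.5, -270.4, 209.9]
tcp_rot: [3.092, 0.556, 0.0]
contact_force: [0.0, -0.2, -3.7]
gripper_width: 57.7
gripper_force: 44.5
```

Request:
move_arm:
  moves: "0 0 0.6 0; 0 0 0.4 0; 0 0 0 0; 0 0 0 0"

```text
clock: 36.18
tool_pos: [507.7, -270.5, 209.7]
tcp_rot: [3.091, 0.556, 0.001]
contact_force: [-1.3, 1.6, 5.9]
gripper_width: 58.1
gripper_force: 45.2
```

Request:
move_arm:
  moves: "0 0 0 0; 0 0 0 0; 0 0 0 0; 0 0 0 0; 0 0 -10 0; 0 0 -20 0; 0 0 -20 0; 0 0 -20 0; 0 0 -15 0; 0 0 -7 0; 0 0 0 0"
  jaw: 0

```text
clock: 37.1
tool_pos: [507.8, -270.6, 302.8]
tcp_rot: [3.09, 0.556, 0.003]
contact_force: [-0.2, 0.9, 0.3]
gripper_width: 85.1
gripper_force: 0.0
```

Request:
move_arm:
  moves: "10 -12 0 0; 16 -20 0 0; 20 -24 0 0; 20 -24 0 0; 20 -24 0 0; 16 -20 0 0; 10 -12 0 0; 6 -7 0 0; 0 0 0 0; 0 0 0 0; 0 0 0 0; 0 0 0 0"

```text
clock: 38.1
tool_pos: [568.0, -96.3, 300.7]
tcp_rot: [-3.092, -0.554, 0.0]
contact_force: [0.6, 0.5, -0.6]
gripper_width: 85.6
gripper_force: 0.0
```

Run:
```python
from h import *
go(568.2,-94.5,210.4,20.4)
```

```text
tcp [568.  -96.3 300.7] heading 20.3 tilt [-0. -0. -1.] q [-0.23  0.32  1.34 -0.    1.49  0.98] t 38.1
shift [ 0.8 -1.6 90.3] yaw(tool) -0.1
```

Request:
move_arm:
  moves: "0.8 -1.6 0 0; 0 0 10 0; 0 0 18 0; 0 0 20 0; 0 0 18 0; 0 0 12 0; 0 0 8 0; 0 0 4 0; 0 0 0 0; 0 0 0 0; 0 0 0 0"

```text
clock: 39.02
tool_pos: [568.8, -93.6, 211.7]
tcp_rot: [3.091, 0.556, 0.002]
contact_force: [-0.3, 0.6, 0.3]
gripper_width: 85.3
gripper_force: 0.0
```

Request:
move_arm:
  moves: "0 0 0 0; 0 0 0 0; 0 0 0 0; 0 0 0 0; 0 0 0 0; 0 0 0 0; 0 0 0 0; 0 0 0 0"
  jaw: 1
  newtons: 40

```text
clock: 39.68
tool_pos: [568.8, -93.6, 211.6]
tcp_rot: [3.091, 0.556, 0.002]
contact_force: [0.4, -0.5, 5.3]
gripper_width: 59.3
gripper_force: 43.4
```

Request:
move_arm:
  moves: "0 0 -5 0; 0 0 -10 0; 0 0 -15 0; 0 0 -20 0; 0 0 -20 0; 0 0 -20 0; 0 0 -15 0; 0 0 -10 0; 0 0 -5 0; 0 0 0 0; 0 0 0 0"

```text
clock: 40.6
tool_pos: [568.4, -93.5, 330.1]
tcp_rot: [-3.092, -0.556, 0.002]
contact_force: [-1.0, 0.3, -3.1]
gripper_width: 60.0
gripper_force: 43.9
```

Run:
```python
from h import *
go(605.6,-242.7,216.4,20.4)
```

```text
tcp [568.4 -93.5 330.1] heading 20.4 tilt [-0.001 -0.001 -1.   ] q [-0.23  0.31  1.28  0.    1.55  0.99] t 40.6
shift [-17.  152.9 113.7] yaw(tool) -0.0
```

Request:
move_arm:
  moves: "-1 8 0 0; -2 16 0 0; -2.5 24 0 0; -2.5 26 0 0; -2.5 26 0 0; -2.5 24 0 0; -2 18 0 0; -1.1 10.9 0 0; 0 0 0 0; 0 0 0 0; 0 0 0 0; 0 0 0 0"

```text
clock: 41.6
tool_pos: [606.7, -241.7, 331.1]
tcp_rot: [-3.092, -0.557, -0.0]
contact_force: [0.2, 0.2, -2.7]
gripper_width: 59.8
gripper_force: 44.3
```

Request:
move_arm:
  moves: "0 0 0 0; 0 0 0 0"

```text
clock: 41.77
tool_pos: [606.7, -241.9, 331.2]
tcp_rot: [3.092, 0.557, 0.001]
contact_force: [0.2, -0.2, -2.7]
gripper_width: 59.6
gripper_force: 44.3
```

Run:
```python
from h import *
go(605.6+.8,-242.7+.3,217.6,20.4)
```

```text
tcp [ 606.7 -241.9  331.2] heading 20.4 tilt [ 0.  0. -1.] q [-0.44  0.5   1.02  0.    1.62  0.78] t 41.7667
shift [ -0.5   0.4 113.6] yaw(tool) 0.0
```

Request:
move_arm:
  moves: "-0.5 0.4 10 0; 0 0 15 0; 0 0 15 0; 0 0 12 0; 0 0 8 0; 0 0 5 0; 0 0 0 0; 0 0 0 0"

```text
clock: 42.43
tool_pos: [606.4, -243.0, 266.2]
tcp_rot: [3.092, 0.556, 0.001]
contact_force: [-0.2, 0.3, -2.5]
gripper_width: 59.8
gripper_force: 44.4
```

Request:
move_arm:
  moves: "0 0 5 0; 0 0 5 0; 0 0 5 0; 0 0 5 0; 0 0 5 0; 0 0 0 0; 0 0 0 0"

```text
clock: 43.02
tool_pos: [606.3, -243.0, 240.5]
tcp_rot: [-3.092, -0.556, 0.001]
contact_force: [0.4, 0.2, -1.9]
gripper_width: 59.5
gripper_force: 44.4
```

Request:
move_arm:
  moves: "0 0 6 0; 0 0 5 0; 0 0 4 0; 0 0 3 0; 0 0 2 0; 0 0 1 0; 0 0 0 0; 0 0 0 0"

```text
clock: 43.68
tool_pos: [606.4, -243.0, 220.0]
tcp_rot: [3.092, 0.556, 0.0]
contact_force: [0.7, -0.7, -2.5]
gripper_width: 59.5
gripper_force: 44.4
```

Request:
move_arm:
  moves: "0 0 1 0; 0 0 0.6 0; 0 0 0 0; 0 0 0 0"

```text
clock: 44.02
tool_pos: [606.4, -243.0, 218.3]
tcp_rot: [3.092, 0.556, 0.0]
contact_force: [-0.6, 0.4, -3.4]
gripper_width: 60.2
gripper_force: 44.4
```

Request:
move_arm:
  moves: "0 0 0.7 0; 0 0 0.4 0; 0 0 0 0; 0 0 0 0"

```text
clock: 44.35
tool_pos: [606.5, -243.0, 217.6]
tcp_rot: [3.092, 0.556, 0.001]
contact_force: [-0.4, 0.5, 3.2]
gripper_width: 59.5
gripper_force: 44.7
```

Contact with the floor. Release, rise, and move well back for a clear view.

Request:
move_arm:
  moves: "0 0 0 0; 0 0 0 0; 0 0 0 0; 0 0 0 0; 0 0 -10 0; 0 0 -20 0; 0 0 -20 0; 0 0 -20 0; 0 0 -20 0; 0 0 -10 0; 0 0 0 0"
  jaw: 0

```text
clock: 45.27
tool_pos: [606.7, -243.2, 320.2]
tcp_rot: [3.09, 0.555, 0.006]
contact_force: [0.1, -0.1, -0.3]
gripper_width: 85.3
gripper_force: 0.0
```

Request:
move_arm:
  moves: "-15 -15 0 0; -20 -25 0 0; -20 -30 0 0; -20 -30 0 0; -20 -30 0 0; -20 -30 0 0; -20 -30 0 0; -20 -30 0 0; -15 -25 0 0; -10 -15 0 0; 0 0 0 0; 0 0 0 0"

```text
clock: 46.27
tool_pos: [346.7, -61.7, 316.9]
tcp_rot: [3.092, 0.557, 0.0]
contact_force: [0.8, -0.2, -0.2]
gripper_width: 85.4
gripper_force: 0.0
```

Run:
```python
from h import *
top=read_camera("top");cv2.imwrite("pics/v9.png",top[:,:,::-1]);s=sense();print(s["tool_pos"],s["clock"])
```

```text
[347.16417714 -62.04649774 316.81356178] 46.3167
```

View pics/v9.png

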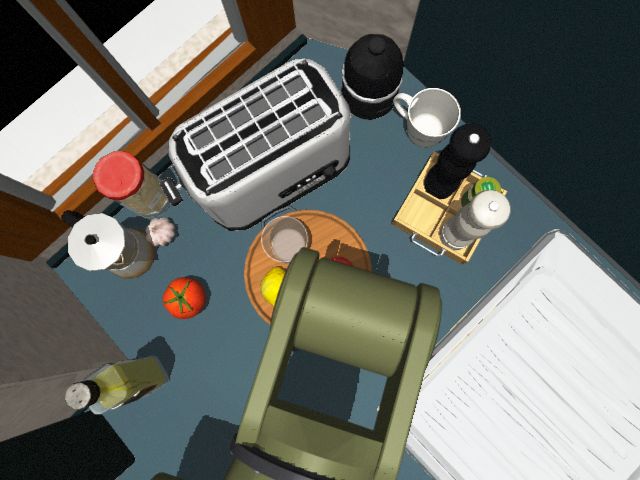

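Both mills stand upright in their own compartments, with knobs at (474,139) and (493,206) as at the start. The honey jar is in the tray, and the glass, lemon and tomato haven't moved.

```bash
python3 -c "from station import *;print(finish_job())"
```

```text
the job is handed in; nothing more can be done
None
```

I set the honey jar upright in the tray's free half, put both mills back upright in their own compartments, and handed the job in at about 46 s; `finish_job` returned no verdict.

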